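# Hook out the sample tray from under the riser

## Robot

A 7-joint arm with a two-finger parallel gripper is mounted at the origin on the work surface. World frame = base frame: x ahead of the robot, y to its left, z up, the work surface at z = 0. Lengths are in m, angles in rad, forces in N, time in s.
With the tool pointing down it reaches from about 0.4 to 0.9 m from the base axis. Payload 5.5 kg.
Tool frame: the origin (TCP) lies at the very end of the fingers, on their centre line; the grasp point (between the pads) lies 19 mm behind it (r.pinch_z is the distance from the TCP to the grasp point, in m); z points along the fingers, y is the direction in which the jaws open and shut (so a half turn about z gives the same grasp; the last joint's range is limited). The gripper opens to 85 mm and grips with 20 to 120 N. Pads are 22 mm wide; open, the fingers measure 114 mm over their backs; the gripper's body (76 mm by 85 mm) begins 54 mm behind the grasp point. The pads swing forward as they close: fully open they stand 13 mm farther back than shut.
Start: joints at [-0.86, 0.501, -0.427, 1.55, 0.221, 1.138, -0.21], TCP at [0.281, 0.586, 0.231] pointing down, gripper open.
Joint ranges: [-2.88, 2.88], [-0.31, 2.03], [-1.54, 1.56], [0.2, 2.42], [-1.41, 4.55], [0.19, 2.02], [-2.57, 2.57]. Speed limits (rad/s): [2.57, 2.57, 3.14, 3.14, 3.14, 3.14, 3.14].

## Interface

Orientations are given as a unit quaternion [w, x, y, z].
In Python, from rig import r, snapshot, look_for gives the robot as it stands.
- The arm moves only by the tool apply_moves, never from a script. Its argument "moves" is one flat list of numbers, 7 for each row, row after row: the closure, from 0 (fully open) to 1 (shut), then the shift along the world's x, y, z in cm, then the turn, a rotation vector about the world's x, y, z in rad. In form: [claw, dx, dy, dz, rx, ry, rz, claw, dx, dy, dz, rx, ry, rz, ...]. A call has 1 to 8 rows; each row is the pose to reach, as a shift and turn from the pose measured when the call began; what a row does not reach only later rows make up. A row lasts 1/12 s, in which the tool goes at most 41.7 mm and 7.16 degrees, less where a joint would pass 70% of its speed; a pose out of reach is approached as far as the arm can. A call with a gripper value outside its range is refused whole. The fingers move at their own pace and stop on an object; the grip force is fixed at half the most. Time passes only in rows, so rows that repeat a pose let the fingers close. It gives the time, the measured TCP pose, the force and the opening at its end, in the units of the state.
- r.observe(): the state, without advancing time (a new reading comes with each control period).
- snapshot(name): name is "scene" or "top" or "wrist"; returns a dict with "img" (480x640x3 uint8, blue, green, red), "mtx" (3x3 intrinsics, pixels), "xyz" and "orientation" of the camera in the world. Camera axes: x right, y down, z forward; pixel columns grow to the right and rows downward; lengths in m; the calibration is good to about 2 mm. A picture is of the moment at which its call begins. There is no depth.
- r.finish_job(): hands the job in, once; it reports no verdict.
Trained networks look in the newest picture that a camera, given by its name, has taken for a name from the list of things; names that differ only in an ending like _2 or _b are one class to them, and where a whole thing is asked for, a point or a joint stands for the part that bears it (a point fixed in the world has none). Each returns a list of dicts, best first, with "p" (0 to 1); they miss things now and then, are a little off and sometimes report something else, mostly with a low value. They report only what shows in the picture. A call takes as long as a camera call.
- look_for(camera, label): "pixel" ([column, row] in pixels, amid what is visible of it).
The state is a dict: "time_s": time; "joint_pos": joint angles; "joint_vel": joint speeds; "tau": joint torques, N m; "position": TCP position; "tcp_rot": TCP orientation; "force": force on the tool from outside, world axes, zero at the start; "ft_torque": the same for the moment, N m; "gripper_width": finger opening in m.
Only numpy, scipy, OpenCV 4.12 (cv2) and the standard library are available. Lean on these libraries where they do the work, as an engineer would, in place of code of your own. Each camera call takes 0.05 s, during which the arm holds its last target.

## Task

Take the hooked rod out of its blue sleeve and use its hook to catch the red pull loop under the clear ledge, drawing the sample tray out until it stops. Then unhook the rod and leave it lying flat on the table, its hook well clear of the loop. Do not touch the tray with the gripper itself, and do not shift or knock over the cups, jug, bottle or eraser.

Things in the scene. Friction and masses are not known exactly. Their poses are not given: they have to be found in the camera images.
- hook_rod: Hooked rod, 200 mm long, 120 g. Origin: underside, under the middle of its wooden handle; x towards the hook, z up. Handle 100 long (x -50 to +50), 24 wide, 12 high. From it a round steel bar 12 mm thick, centre line at z = 6, runs to x = 144, y = 0, then bends into the hook's arm, which goes to the +y side, ending at x = 136, y = 40. Starts lying flat, hook towards the robot.
- hook_arm (a point): Middle of the hook's arm, at x = 140, y = 20, z = 6 mm in the rod's frame; axes as the rod's. At the start only the rod from about x = 72 mm on is outside the sleeve. Held by that stub the rod is too short to reach the loop (the fingers would meet the ledge): put it down and take it again by the handle.
- dock: Blue sleeve fixed to the table left or right of the riser: 134 long, 44 wide, 32 high; inside 32 wide, 26 high; open only at its mouth. No floor: the rod's handle lies on the table in it, with some 4 mm play each side. Origin on the table, middle of the mouth; the sleeve runs along its +x, so the rod is drawn out along its -x, free after 125 mm.
- riser: White riser fixed to the table, topped by a clear plastic ledge: 260 deep (x), 260 wide (y), 70 high; ledge 8 thick, underside 62 mm above the table; side walls 12 thick, front open. Origin on the table under the middle of the ledge's front edge; x points into the riser, away from the robot.
- tray: Yellow tray under the ledge, 125 deep, 216 wide, 34 high, sliding out along the riser's -x. On the middle of its front an upright red loop of 8 mm bar in the x-z plane: a hook enters sideways, along y. Origin: centre of the loop's opening, 32 mm above the table; axes as the riser's. Opening 40 mm along x, 36 high (14 to 50 above the table); front bar centred at x = -24, tray face at x = +22.
- tray_face (a point): Rear foot of the loop, 22 mm behind the loop's centre (x = +22 in the tray's frame). Travel: tray fully in, the loop's centre lies at x = +88 mm in the riser's frame; it starts 0 to 12 mm farther out, and stops fully out after 90 mm, at x = -2 mm. Runners with about 2 N of friction; it stays where it is left. 110 mm are free under the ledge to each side of the loop.
- marker_rack: White open box of markers fixed to the table on the other side of the riser from the sleeve: 120 x 60 mm, 90 high with the markers; origin on the table in the middle of its front end; runs along its +x.
- red_cup: Loose red cup, 76 mm wide, 100 high, standing on the ledge, left; origin at the middle of its foot.
- jug: Loose white jug with a handle, 84 mm wide, 95 high, on the ledge, right; origin at the middle of its foot.
- clear_cup: Loose clear cup, 64 mm wide, 75 high, standing in front of the marker rack; origin at the middle of its foot.
- spray_bottle: Loose white bottle, 60 mm wide, 160 high, standing far to the left; origin at the middle of its foot.
- eraser: Loose grey eraser block 120 x 50 x 35 mm, lying far to the right; origin at the middle of its underside.

How it is judged:
On the way:
1. the hook, pulling on the loop, draws the tray out (contact force between tray and hook_rod above 0.5 N and x of tray in the frame of riser below 0.058 m and linear speed of tray above 0.004 m/s), for 0.15 s.
At the end, for the whole second after the job is handed in: The tray is out to within 10 mm of its stop (80 of 90 mm or more) and at rest; the rod lies flat on the table at rest (origin and hook less than about 20 mm above it), the middle of its hook arm at least 50 mm from the loop's centre seen from above (x of tray in the frame of riser below 0.008 m and height (world z) of hook_rod between -0.005 and 0.02 m and height (world z) of hook_arm below 0.022 m and horizontal distance between hook_arm and tray above 0.05 m and linear speed of hook_rod below 0.02 m/s and linear speed of tray below 0.01 m/s); the robot touches nothing.
It fails at once if a cup, the jug, bottle or eraser is shifted more than 30 mm or tipped by more than 0.4 rad (distance of any of red_cup, jug, clear_cup, spray_bottle, eraser from where it was at the start of the episode above 0.03 m or angle between any of red_cup, jug, clear_cup, spray_bottle, eraser's own z axis and vertical above 0.4 rad).
It fails at once if the fingers touch the tray or its loop (more than 2 N) (contact force between the fingers and tray above 2 N).
It also fails if it takes over 67 s, if anything falls off the work surface, if the arm or the gripper's body presses on something with over 40 N, if the wrist force passes 120 N, or if a joint passes its speed limit or range.

## Working session

There is one attempt and no reset: what is moved stays moved. The work goes in short steps, Python scripts to look and compute and a tool call to move; the robot and the scene stay as the last step left them, time stands still between calls to the robot, and variables do not carry over. Pictures are saved under pics/ and viewed, and the job is handed in when it is done.

Besides the shell and the picture viewer there is one more tool, called after "Call:" as name(argument=value, ...) on one line, values as JSON. apply_moves: Moves the arm, as the interface text tells. Its arguments: {"type":"object","properties":{"moves":{"type":"array"}},"required":["moves"]}

```bash
mkdir -p pics; ls; cat > h.py <<'E'
import numpy as np, cv2
from scipy.spatial.transform import Rotation as R
from rig import r, snapshot, look_for
def q2R(q): return R.from_quat([q[1],q[2],q[3],q[0]]).as_matrix()
def ray(s,px):
    M=q2R(s['orientation']); d=M@np.linalg.inv(s['mtx'])@np.array([px[0],px[1],1.0]); return np.array(s['xyz']),d
def onz(s,px,z):
    o,d=ray(s,px); return o+d*(z-o[2])/d[2]
def proj(s,p):
    M=q2R(s['orientation']); c=M.T@(np.array(p)-np.array(s['xyz'])); u=np.array(s['mtx'])@c; return u[:2]/u[2]
E
python3 - <<'E'
from h import *
for n in ['scene','top']:
    s=snapshot(n); cv2.imwrite(f'pics/{n}0.png',s['img']); print(n,s['xyz'],s['orientation'],s['mtx'])
    for l in ['hook_rod','hook_arm','dock','riser','tray','tray_face','marker_rack','red_cup','jug','clear_cup','spray_bottle','eraser']:
        print(l,[(np.round(d['pixel'],0).tolist(),round(d['p'],2)) for d in look_for(n,l)[:2]])
print(r.observe())
E
```

```text
pics
scene [1.05024635 0.60521774 0.86979065] [-0.11160283  0.28445041  0.88465498 -0.35216237] [[513.58258157   0.         328.09533039]
 [  0.         513.58258157 239.47177266]
 [  0.           0.           1.        ]]
hook_rod [([468.0, 341.0], 0.79)]
hook_arm [([469.0, 341.0], 0.53)]
dock [([425.0, 370.0], 0.67)]
riser [([282.0, 288.0], 0.6)]
tray []
tray_face [([470.0, 340.0], 0.44)]
marker_rack [([249.0, 175.0], 0.62)]
red_cup [([270.0, 281.0], 0.56)]
jug [([234.0, 234.0], 0.65), ([471.0, 338.0], 0.21)]
clear_cup [([294.0, 156.0], 0.85), ([227.0, 152.0], 0.59)]
spray_bottle [([493.0, 403.0], 0.8)]
eraser [([226.0, 154.0], 0.96), ([472.0, 338.0], 0.59)]
top [5.58091110e-01 2.79209322e-04 1.37458229e+00] [ 0.02241641 -0.70182775  0.71149677 -0.02660183] [[531.07191401   0.         324.86949542]
 [  0.         531.07191401 239.43344089]
 [  0.           0.           1.        ]]
hook_rod [([197.0, 297.0], 0.47)]
hook_arm []
dock [([197.0, 249.0], 0.66), ([366.0, 179.0], 0.38)]
riser [([327.0, 209.0], 0.89)]
tray [([296.0, 171.0], 0.15)]
tray_face []
marker_rack [([458.0, 248.0],
[... 197 characters left out ...]
]
{'time_s': 1.3, 'joint_pos': array([-0.85981927,  0.50088706, -0.42703954,  1.55041179,  0.22080371,
        1.13830243, -0.21028852]), 'joint_vel': array([ 0.0005943 , -0.00115131, -0.0007539 , -0.00061648,  0.00184177,
       -0.00148769,  0.00020965]), 'tau': array([ 7.06663413e-04, -5.69366992e+01, -5.81013367e+00, -2.81313229e+01,
        1.26713002e-02,  2.17415436e-03, -1.05509176e-05]), 'position': array([0.28136868, 0.58593856, 0.23131635]), 'tcp_rot': array([-1.99574433e-05,  2.21984208e-01,  9.75050261e-01,  1.50418754e-05]), 'force': array([ 0.89460737, -0.31126285,  0.13678782]), 'ft_torque': array([-0.04125308,  0.0352839 , -0.0305841 ]), 'gripper_width': 0.08556624582187342}
```

View pics/scene0.png

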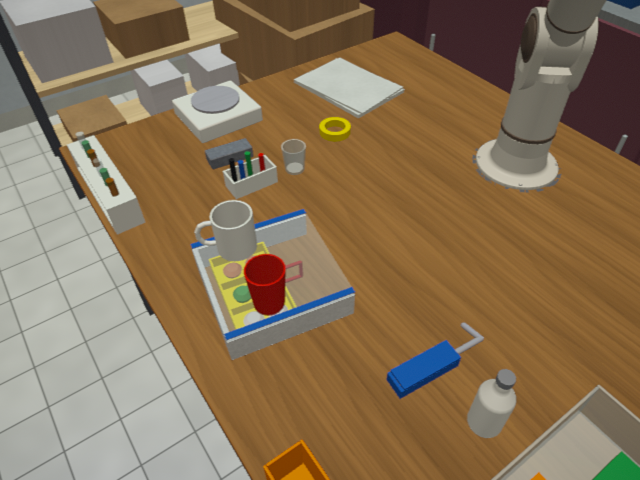

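View pics/top0.png

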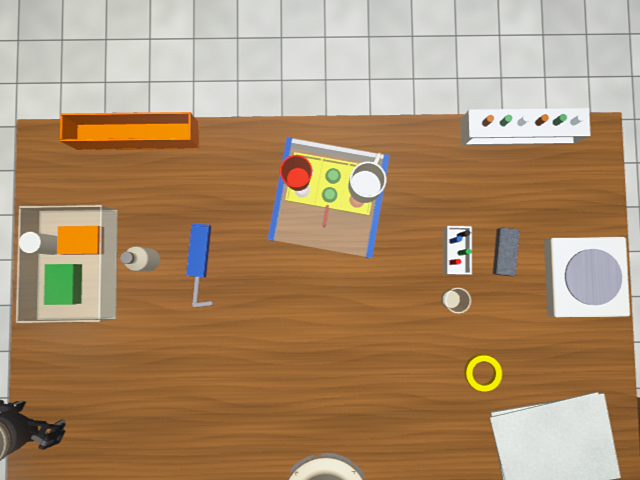

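```bash
python3 - <<'E'
import cv2
a=cv2.imread('pics/top0.png')
cv2.imwrite('pics/top0a.png',cv2.resize(a[200:340,150:290],None,fx=4,fy=4,interpolation=cv2.INTER_CUBIC))
cv2.imwrite('pics/top0b.png',cv2.resize(a[150:300,250:410],None,fx=4,fy=4,interpolation=cv2.INTER_CUBIC))
E
```

```text
(no output)
```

View pics/top0a.png

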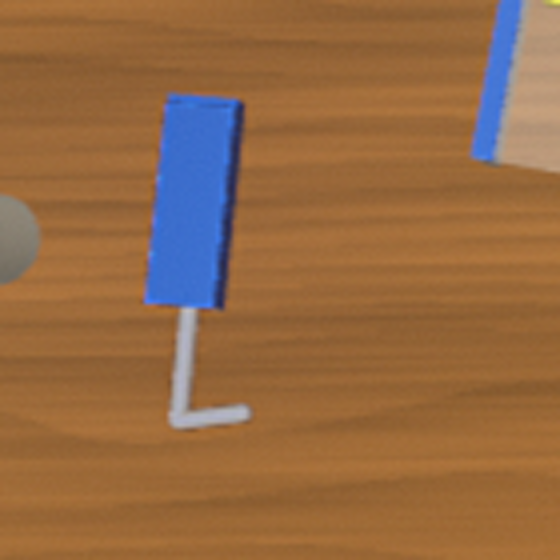

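View pics/top0b.png

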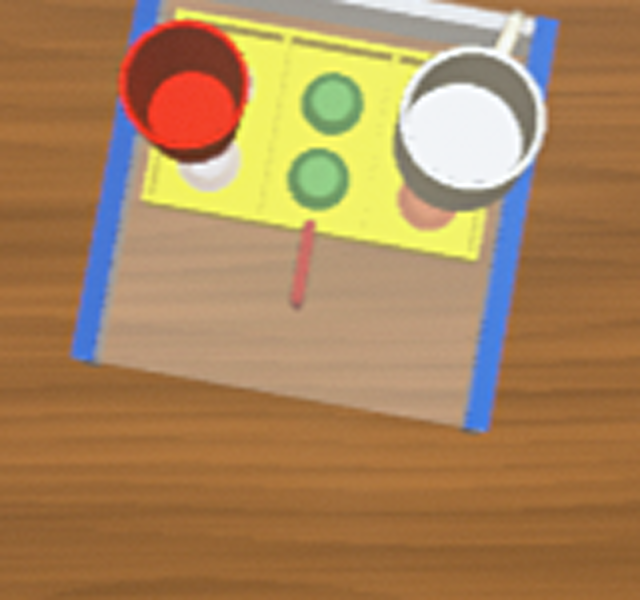

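```bash
python3 - <<'E'
from h import *
s=snapshot('top')
A=lambda u,v:(150+u/4-.375,200+v/4-.375); B=lambda u,v:(250+u/4-.375,150+v/4-.375)
def P(n,px,z): p=onz(s,px,z); print(n,np.round(p,4)); return p
m=P('mouthbar',A(188,310),.006); c=P('corner',A(179,420),.006); t=P('tip',A(247,412),.006)
d=c-m; print('rod angle',np.degrees(np.arctan2(d[1],d[0])), np.linalg.norm(t-c))
q=[P('dock',A(*k),.032) for k in [(145,303),(222,308),(242,101),(166,96)]]
mo=(q[0]+q[1])/2; e=(q[2]+q[3])/2; print('dock mouth',mo,'len',np.linalg.norm(e-mo),'ang',np.degrees(np.arctan2(*(e-mo)[1::-1])), np.linalg.norm(q[0]-q[1]))
L=P('rL',B(72,358),.07); Rr=P('rR',B(490,432),.07); print(np.linalg.norm(L-Rr)); d=L-Rr; print('riser yaw',np.degrees(np.arctan2(-d[0],d[1])),(L+Rr)/2)
bl=P('back L',B(135,0),.07)
P('loopfront',B(297,306),.054);P('looprear',B(309,224),.054)
for n,px,z in [('bottle',(148,258),.05),('cc',(451,302),.05)]:P(n,px,z)
E
```

```text
mouthbar [0.5605 0.3221 0.006 ]
corner [0.4904 0.3276 0.006 ]
tip [0.4949 0.2842 0.006 ]
rod angle 175.47483881560248 0.04365749676229615
dock [0.5653 0.343  0.032 ]
dock [0.5614 0.2946 0.032 ]
dock [0.6922 0.2821 0.032 ]
dock [0.696  0.3303 0.032 ]
dock mouth [0.56335443 0.31879109 0.032     ] len 0.13137027922724356 ang -5.498124692300703 0.04857813621816166
rL [0.6513 0.1328 0.07  ]
rR [ 0.6023 -0.1236  0.07  ]
0.2610276028056757
riser yaw -10.829538811562696 [0.6267771  0.00459847 0.07      ]
back L [0.8742 0.0922 0.07  ]
loopfront [ 0.6831 -0.0062  0.054 ]
looprear [ 0.7345 -0.0144  0.054 ]
bottle [0.6096 0.4327 0.05  ]
cc [ 0.4901 -0.3192  0.05  ]
```

Call:
apply_moves(moves=[0, 3, -3.2, 0, 0, 0, 0.05, 0, 6, -6.4, 0, 0, 0, 0.1, 0, 9, -9.5, 0, 0, 0, 0.15, 0, 11.5, -12, 0, 0, 0, 0.2, 0, 14, -14.6, 0, 0, 0, 0.25, 0, 16.6, -17.3, 0, 0, 0, 0.3, 0, 19.2, -20, 0, 0, 0, 0.34, 0, 21.5, -22.5, 0, 0, 0, 0.36])

```text
time_s: 2.02
position: [0.4982, 0.3588, 0.2315]
tcp_rot: [0.0, 0.043, 0.999, -0.0]
force: [-0.1, 0.7, -0.8]
gripper_width: 0.0853
```

Call:
apply_moves(moves=[0, 2, -2, 0, 0, 0, 0, 0, 3.6, -3.7, 0, 0, 0, 0, 0, 3.6, -3.7, -3, 0, 0, 0, 0, 3.6, -3.7, -6, 0, 0, 0, 0, 3.6, -3.7, -9, 0, 0, 0, 0, 3.6, -3.7, -10, 0, 0, 0, 0, 3.6, -3.7, -10, 0, 0, 0])

```text
time_s: 2.6
position: [0.5322, 0.3203, 0.1283]
tcp_rot: [-0.002, 0.043, 0.999, -0.002]
force: [-0.4, -1.2, -0.3]
gripper_width: 0.0859
```

```bash
cat > st.py <<'E'
from h import *
def st():
    o=r.observe(); M=q2R(o['tcp_rot']); print(round(o['time_s'],2),'pos',np.round(o['position'],4),'yyaw',round(np.degrees(np.arctan2(M[1,1],M[0,1])),2),'z',np.round(M[:,2],3),'F',np.round(o['force'],1),'w',round(o['gripper_width'],4),'j',np.round(o['joint_pos'],2)); return o
if __name__=='__main__':
    st()
E
python3 - <<'E'
from st import *
st()
s=snapshot('wrist'); cv2.imwrite('pics/w1.png',s['img']); print(s['xyz'])
s=snapshot('top'); cv2.imwrite('pics/t1.png',s['img'])
E
```

```text
2.6 pos [0.5322 0.3203 0.1283] yyaw 85.03 z [-0.005 -0.003 -1.   ] F [-0.4 -1.2 -0.3] w 0.0859 j [-0.3   0.56 -0.38  1.71  0.25  0.93  0.7 ]
[0.45697347 0.32763234 0.27157402]
```

View pics/w1.png

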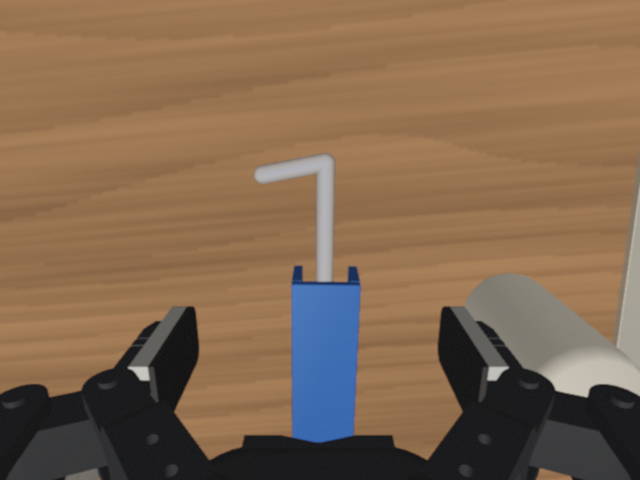

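```bash
python3 - <<'E'
from st import *
s=snapshot('wrist')
for n,p,z in [('corner',(326,163),.006),('mouthbar',(325,278),.006),('tip',(258,176),.006),('mouth',(326,283),.032)]: print(n,np.round(onz(s,p,z),4))
a=onz(s,(326,163),.006);b=onz(s,(325,278),.006);d=a-b;print(np.degrees(np.arctan2(d[1],d[0])))
E
```

```text
corner [0.4959 0.3312 0.006 ]
mouthbar [0.5765 0.324  0.006 ]
tip [0.5005 0.2862 0.006 ]
mouth [0.5686 0.3248 0.032 ]
174.89405847561844
```

Call:
apply_moves(moves=[0, 0.3, 0.5, -2, 0, 0, 0, 0, 0.3, 0.5, -5, 0, 0, 0, 0, 0.3, 0.5, -8, 0, 0, 0, 0, 0.3, 0.5, -10.5, 0, 0, 0, 0, 0.3, 0.5, -11.8, 0, 0, 0, 0, 0.3, 0.5, -12.2, 0, 0, 0, 0, 0.3, 0.5, -12.2, 0, 0, 0, 0.3, 0.3, 0.5, -12.2, 0, 0, 0])

```text
time_s: 3.42
position: [0.5395, 0.3289, 0.0132]
tcp_rot: [0.003, 0.043, 0.999, 0.002]
force: [0.8, 0.3, 0.4]
gripper_width: 0.0751
```

Call:
apply_moves(moves=[1, 0, 0, 0, 0, 0, 0, 1, 0, 0, 0, 0, 0, 0, 1, 0, 0, 0, 0, 0, 0, 1, 0, 0, 0, 0, 0, 0, 1, 0, 0, 0, 0, 0, 0, 1, 0, 0, 0, 0, 0, 0, 1, 0, 0, 0, 0, 0, 0, 1, 0, 0, 0, 0, 0, 0])

```text
time_s: 4.08
position: [0.5394, 0.3289, 0.0132]
tcp_rot: [0.003, 0.043, 0.999, 0.002]
force: [0.4, -0.6, -0.2]
gripper_width: -0.0002
```

```bash
python3 - <<'E'
from st import *
st()
s=snapshot('wrist'); cv2.imwrite('pics/w2.png',s['img'])
E
```

```text
4.08 pos [0.5394 0.3289 0.0132] yyaw 85.05 z [ 0.005  0.003 -1.   ] F [ 0.4 -0.6 -0.2] w -0.0002 j [-0.35  0.73 -0.33  1.73  0.33  0.73  0.64]
```

View pics/w2.png

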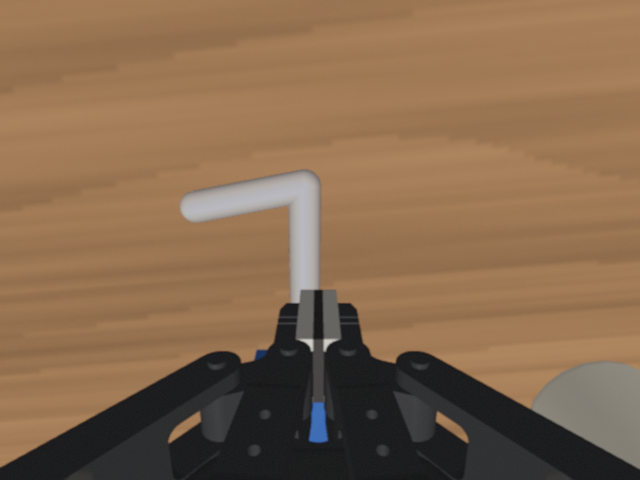

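Call:
apply_moves(moves=[0.3, 0, 0, 0.5, 0, 0, 0, 0.3, 0, 0, 0.5, 0, 0, 0, 0.3, -0.3, -0.4, 0.5, 0, 0, 0, 0.3, -0.3, -0.4, 0.2, 0, 0, 0, 0.3, -0.3, -0.4, -0.4, 0, 0, 0, 0.3, -0.3, -0.4, -0.9, 0, 0, 0, 0.3, -0.3, -0.4, -0.9, 0, 0, 0, 0.3, -0.3, -0.4, -0.9, 0, 0, 0])

```text
time_s: 4.8
position: [0.5359, 0.3246, 0.0032]
tcp_rot: [0.002, 0.043, 0.999, 0.001]
force: [-0.2, 0.7, -0.2]
gripper_width: 0.0598
```

Call:
apply_moves(moves=[1, 0, 0, 0.1, 0, 0, 0, 1, 0, 0, 0.1, 0, 0, 0, 1, 0, 0, 0.1, 0, 0, 0, 1, 0, 0, 0.1, 0, 0, 0, 1, 0, 0, 0.1, 0, 0, 0, 1, 0, 0, 0.1, 0, 0, 0, 1, 0, 0, 0.1, 0, 0, 0])

```text
time_s: 5.38
position: [0.5361, 0.3248, 0.0046]
tcp_rot: [0.002, 0.043, 0.999, 0.001]
force: [-0.4, -0.3, 4.4]
gripper_width: 0.009
```

```bash
python3 - <<'E'
from st import *
st()
s=snapshot('wrist'); cv2.imwrite('pics/w3.png',s['img'])
E
```

```text
5.38 pos [0.5361 0.3248 0.0046] yyaw 85.05 z [ 0.004  0.003 -1.   ] F [-0.4 -0.3  4.4] w 0.009 j [-0.35  0.73 -0.32  1.75  0.33  0.71  0.64]
```

View pics/w3.png

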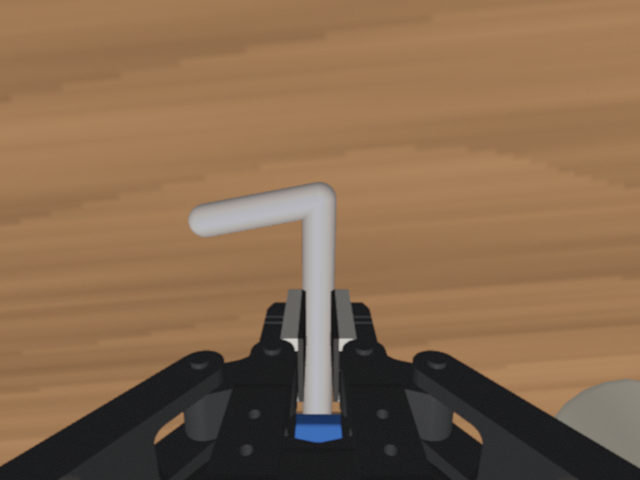

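Call:
apply_moves(moves=[1, -0.5, 0.04, 0.1, 0, 0, 0, 1, -1.5, 0.13, 0.1, 0, 0, 0, 1, -3, 0.27, 0.1, 0, 0, 0, 1, -4.5, 0.4, 0.1, 0, 0, 0, 1, -6, 0.54, 0.1, 0, 0, 0, 1, -7, 0.63, 0.1, 0, 0, 0, 1, -7, 0.63, 0.1, 0, 0, 0])

```text
time_s: 6.02
position: [0.4621, 0.3316, 0.0052]
tcp_rot: [0.001, 0.041, 0.999, 0.001]
force: [-1.1, -0.3, -1.1]
gripper_width: 0.009
```

```bash
python3 - <<'E'
from st import *
st()
s=snapshot('wrist'); cv2.imwrite('pics/w4.png',s['img'])
E
```

```text
6.02 pos [0.4621 0.3316 0.0052] yyaw 85.25 z [ 0.001  0.002 -1.   ] F [-1.1 -0.3 -1.1] w 0.009 j [-0.42  0.66 -0.32  1.89  0.33  0.64  0.54]
```

View pics/w4.png

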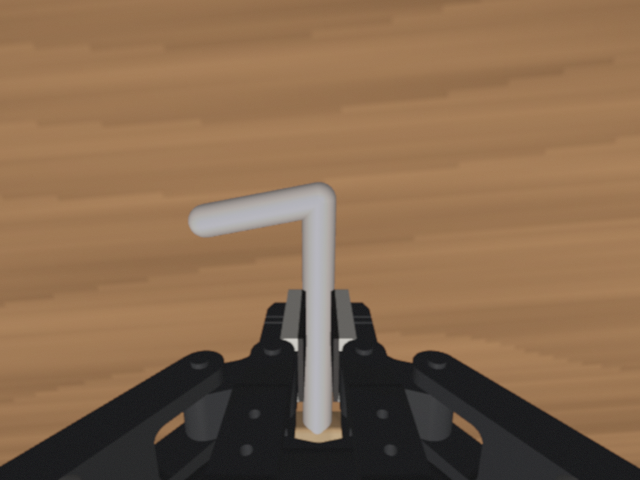

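Rod is coming with the gripper (hook unchanged relative to the fingers, wooden handle appearing). Continue.

Call:
apply_moves(moves=[1, -0.8, 0.07, 0, 0, 0, 0, 1, -2.3, 0.2, 0, 0, 0, 0, 1, -4, 0.36, 0, 0, 0, 0, 1, -5.5, 0.5, 0, 0, 0, 0, 1, -7, 0.63, 0, 0, 0, 0, 1, -8, 0.72, 0, 0, 0, 0, 1, -8, 0.72, 0, 0, 0, 0])

```text
time_s: 6.65
position: [0.3819, 0.3389, 0.0053]
tcp_rot: [0.001, 0.041, 0.999, 0.001]
force: [-1.0, -0.0, -1.1]
gripper_width: 0.0085
```

```bash
python3 - <<'E'
from st import *
st()
s=snapshot('wrist'); cv2.imwrite('pics/w5.png',s['img'])
s=snapshot('top'); cv2.imwrite('pics/t5.png',cv2.resize(s['img'][200:390,120:320],None,fx=3,fy=3))
E
```

```text
6.65 pos [0.3819 0.3389 0.0053] yyaw 85.32 z [ 0.002  0.002 -1.   ] F [-1.  -0.  -1.1] w 0.0085 j [-0.52  0.59 -0.32  2.04  0.34  0.56  0.41]
```

View pics/t5.png

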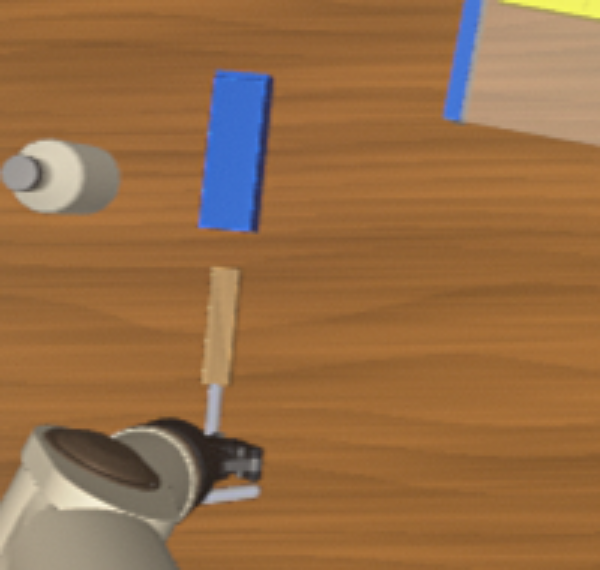

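Call:
apply_moves(moves=[0.3, 0, 0, 0, 0, 0, 0, 0.3, 0, 0, 0, 0, 0, 0, 0.3, 0, 0, 0, 0, 0, 0, 0.3, 0, 0, 2, 0, 0, 0, 0.3, 0, 0, 5, 0, 0, 0, 0.3, 2, -0.2, 7, 0, 0, 0, 0.3, 5.5, -0.5, 7, 0, 0, 0, 0.3, 8, -0.7, 7, 0, 0, 0])

```text
time_s: 7.42
position: [0.4688, 0.3322, 0.078]
tcp_rot: [0.004, 0.042, 0.999, 0.003]
force: [-0.0, -0.9, -0.7]
gripper_width: 0.0595
```

Call:
apply_moves(moves=[0.3, 2, -0.15, 0, 0, 0, 0, 0.3, 3.7, -0.3, 0, 0, 0, 0, 0.3, 3.7, -0.3, 0, 0, 0, 0, 0.3, 3.7, -0.3, 0, 0, 0, 0])

```text
time_s: 7.75
position: [0.507, 0.3284, 0.0778]
tcp_rot: [0.004, 0.043, 0.999, 0.002]
force: [0.1, 0.7, -0.0]
gripper_width: 0.0601
```

```bash
python3 - <<'E'
from st import *
st()
s=snapshot('wrist'); cv2.imwrite('pics/w6.png',s['img'])
s=snapshot('top'); cv2.imwrite('pics/t6.png',cv2.resize(s['img'][200:390,120:320],None,fx=3,fy=3))
T=lambda u,v:(120+u/3-.33,200+v/3-.33)
a=onz(s,T(226,267),.012);b=onz(s,T(215,383),.012);print(a,b,(a+b)/2,np.linalg.norm(a-b),np.degrees(np.arctan2(*(b-a)[1::-1])))
E
```

```text
7.75 pos [0.507  0.3284 0.0778] yyaw 85.02 z [ 0.009  0.005 -1.   ] F [ 0.1  0.7 -0. ] w 0.0601 j [-0.35  0.59 -0.35  1.79  0.28  0.79  0.64]
[0.53118724 0.32470552 0.012     ] [0.43351224 0.33370413 0.012     ] [0.48234974 0.32920482 0.012     ] 0.09808864258674364 174.73631087077493
```

View pics/w6.png

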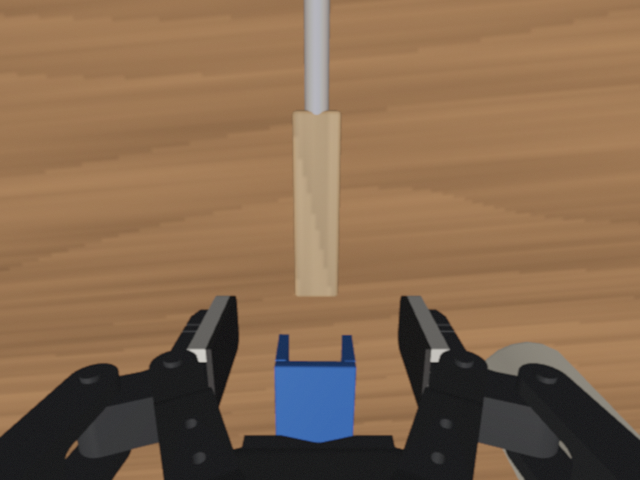

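View pics/t6.png

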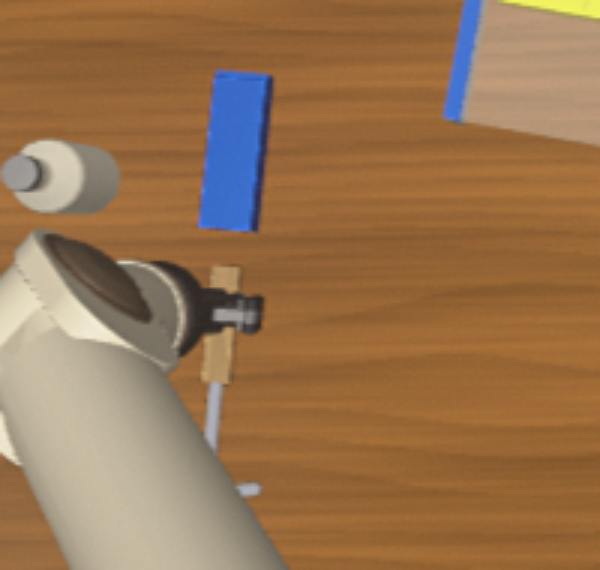

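```bash
python3 - <<'E'
from st import *
s=snapshot('wrist')
a=onz(s,(316,296),.012);b=onz(s,(317,113),.012);print(a,b,(a+b)/2,np.linalg.norm(a-b),np.degrees(np.arctan2(*(b-a)[1::-1])))
E
```

```text
[0.53087976 0.32653202 0.012     ] [0.43358209 0.33530198 0.012     ] [0.48223093 0.330917   0.012     ] 0.09769210607228779 174.84954590714776
```

Call:
apply_moves(moves=[0.3, -0.7, 0, -2, 0, 0, 0, 0.3, -0.7, 0, -4, 0, 0, 0, 0.3, -0.7, 0, -6, 0, 0, 0, 0.3, -0.7, 0, -7.3, 0, 0, 0, 0.3, -0.7, 0, -7.3, 0, 0, 0, 0.3, -0.7, 0, -7.3, 0, 0, 0])

```text
time_s: 8.4
position: [0.4963, 0.3296, 0.0043]
tcp_rot: [0.003, 0.041, 0.999, 0.002]
force: [-0.1, -0.3, -0.7]
gripper_width: 0.0601
```

Call:
apply_moves(moves=[1, 0, 0, 0, 0, 0, 0, 1, 0, 0, 0, 0, 0, 0, 1, 0, 0, 0, 0, 0, 0, 1, 0, 0, 0, 0, 0, 0, 1, 0, 0, 0, 0, 0, 0, 1, 0, 0, 0, 0, 0, 0])

```text
time_s: 8.9
position: [0.4971, 0.3303, 0.0058]
tcp_rot: [0.004, 0.041, 0.999, 0.003]
force: [-1.1, -0.3, 5.4]
gripper_width: 0.0217
```

```bash
python3 st.py
```

```text
8.9 pos [0.4971 0.3303 0.0058] yyaw 85.3 z [ 0.008  0.005 -1.   ] F [-1.1 -0.3  5.4] w 0.0217 j [-0.39  0.69 -0.31  1.83  0.33  0.66  0.59]
```

Call:
apply_moves(moves=[1, 0, 0, 1, 0, 0, 0, 1, 0, 0, 3, 0, 0, 0, 1, 0, 0, 6, 0, 0, 0, 1, 0, 0, 9, 0, 0, 0, 1, -1.5, -2, 12, 0, 0, 0, 1, -3, -5, 14, 0, 0, 0, 1, -4, -8, 14, 0, 0, 0, 1, -5, -11, 14, 0, 0, 0])

```text
time_s: 9.57
position: [0.4475, 0.22, 0.1483]
tcp_rot: [0.006, 0.04, 0.999, 0.003]
force: [-0.2, -1.0, -1.7]
gripper_width: 0.0218
```

```bash
python3 - <<'E'
from st import *
st()
s=snapshot('wrist'); cv2.imwrite('pics/w7.png',s['img'])
E
```

```text
9.57 pos [0.4475 0.22   0.1483] yyaw 85.37 z [ 0.012  0.006 -1.   ] F [-0.2 -1.  -1.7] w 0.0218 j [-0.16  0.33 -0.41  2.01  0.18  0.82  0.82]
```

View pics/w7.png

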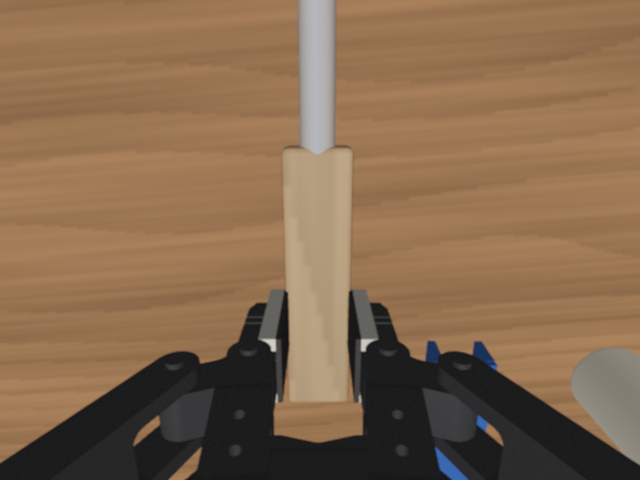

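Call:
apply_moves(moves=[1, 0, -1, 0, 0, 0, -0.12, 1, 0, -2, 0, 0, 0, -0.24, 1, 0, -3, 0, 0, 0, -0.36, 1, 0, -4, 0, 0, 0, -0.48, 1, 0, -5, 0, 0, 0, -0.6, 1, 0, -6, 0, 0, 0, -0.72, 1, 0, -7, 0, 0, 0, -0.84, 1, 0, -8, 0, 0, 0, -0.96])

```text
time_s: 10.28
position: [0.4446, 0.1313, 0.147]
tcp_rot: [0.003, 0.502, 0.865, -0.002]
force: [0.5, 0.8, -1.2]
gripper_width: 0.0219
```

Call:
apply_moves(moves=[1, 0, -1, 0, 0, 0, -0.12, 1, 0, -2, 0, 0, 0, -0.24, 1, 0, -3, 0, 0, 0, -0.36, 1, 0, -4, 0, 0, 0, -0.48, 1, 0, -5, 0, 0, 0, -0.6, 1, 0, -6, 0, 0, 0, -0.72, 1, 0, -7, 0, 0, 0, -0.84, 1, 0, -8, 0, 0, 0, -0.96])

```text
time_s: 10.95
position: [0.4446, 0.0511, 0.1476]
tcp_rot: [0.001, 0.846, 0.533, -0.002]
force: [0.3, -1.0, -0.8]
gripper_width: 0.0219
```

```bash
python3 st.py
```

```text
10.95 pos [0.4446 0.0511 0.1476] yyaw -25.6 z [-0.003 -0.005 -1.   ] F [ 0.3 -1.  -0.8] w 0.0219 j [-0.18  0.23  0.01  2.13  0.    0.79 -0.63]
```

Call:
apply_moves(moves=[1, 0, -1, 0, 0, 0, -0.12, 1, 0, -2, 0, 0, 0, -0.24, 1, 0, -3, 0, 0, 0, -0.36, 1, -0.5, -4, 0, 0, 0, -0.48, 1, -1, -5, 0, 0, 0, -0.6, 1, -1.5, -6, 0, 0, 0, -0.72, 1, -2, -7, 0, 0, 0, -0.84, 1, -2.6, -7.3, 0, 0, 0, -0.96])

```text
time_s: 11.62
position: [0.4185, -0.0231, 0.1483]
tcp_rot: [0.0, 0.997, 0.078, -0.003]
force: [-0.0, -0.9, -2.0]
gripper_width: 0.022
```

Call:
apply_moves(moves=[1, 0, 0, -1, 0, 0, -0.1, 1, 0, 0, -3, 0, 0, -0.2, 1, 0, 0, -5, 0, 0, -0.3, 1, 0, 0, -7, 0, 0, -0.35, 1, 0, 0, -8, 0, 0, -0.35, 1, 0, 0, -8, 0, 0, -0.35])

```text
time_s: 12.12
position: [0.4168, -0.0228, 0.0668]
tcp_rot: [-0.0, 0.995, -0.096, -0.005]
force: [-0.7, -0.5, -0.3]
gripper_width: 0.0218
```

```bash
python3 - <<'E'
from st import *
st()
s=snapshot('wrist'); cv2.imwrite('pics/w8.png',s['img'])
s=snapshot('top'); cv2.imwrite('pics/t8.png',cv2.resize(s['img'][150:340,230:430],None,fx=3,fy=3))
E
```

```text
12.12 pos [ 0.4168 -0.0228  0.0668] yyaw -101.06 z [-0.009  0.001 -1.   ] F [-0.7 -0.5 -0.3] w 0.0218 j [-0.21  0.34  0.23  2.24 -0.14  0.57 -1.64]
```

View pics/w8.png

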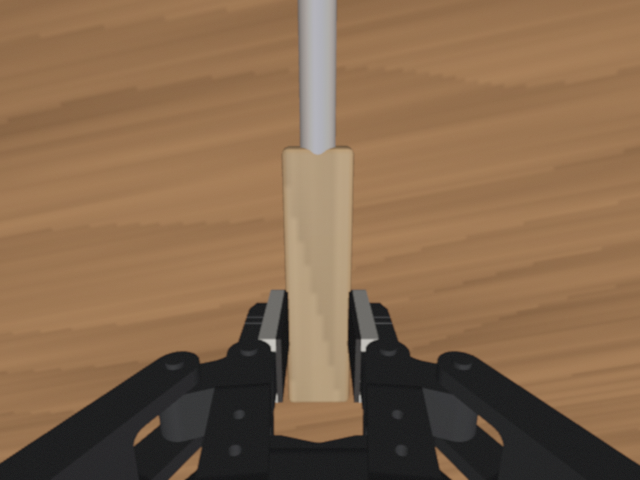

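View pics/t8.png

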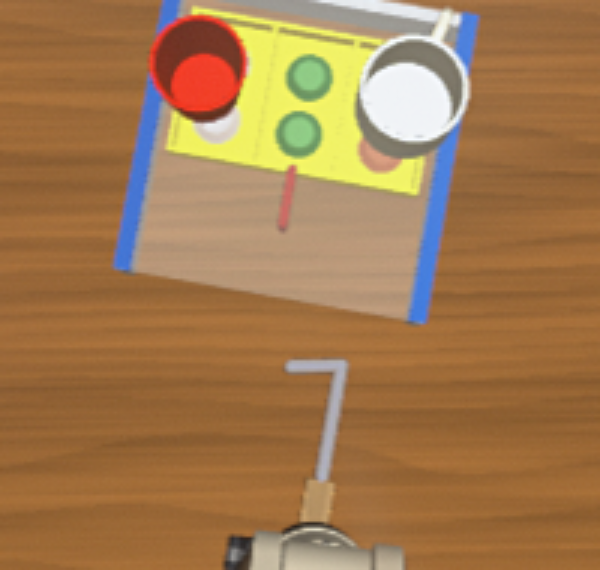

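```bash
cat >> h.py <<'E'
O=np.array([.6268,.0046]);YAW=np.radians(-10.8)
ex=np.array([np.cos(YAW),np.sin(YAW)]);ey=np.array([-ex[1],ex[0]])
def ri(p): d=np.asarray(p)[:2]-O; return np.round([d@ex,d@ey],4)
E
python3 - <<'E'
from st import *
o=st(); print('tcp riser',ri(o['position']))
s=snapshot('top')
T=lambda u,v:(230+u/3-.33,150+v/3-.33)
z=o['position'][2]
for n,p in [('corner',(343,365)),('tip',(289,366)),('barhandle',(323,479))]:
  print(n,ri(onz(s,T(*p),z)), onz(s,T(*p),z)[:2])
for n,p in [('loopfront',(283,231)),('looprear',(292,168))]: print(n,ri(onz(s,T(*p),.054)))
s2=snapshot('scene'); cv2.imwrite('pics/s8.png',cv2.resize(s2['img'][160:340,200:440],None,fx=3,fy=3))
E
```

```text
12.22 pos [ 0.4185 -0.023   0.0686] yyaw -101.06 z [-0.005  0.001 -1.   ] F [ 0.4  0.  -1.5] w 0.0216 j [-0.21  0.34  0.23  2.24 -0.14  0.58 -1.64]
tcp riser [-0.1995 -0.0661]
corner [-0.0452 -0.0683] [ 0.5695861  -0.05397429]
tip [-0.0537 -0.0249] [ 0.56938015 -0.00976846]
barhandle [-0.1394 -0.0681] [ 0.47714676 -0.03616778]
loopfront [ 0.056  -0.0006]
looprear [0.1093 0.0012]
```

View pics/s8.png

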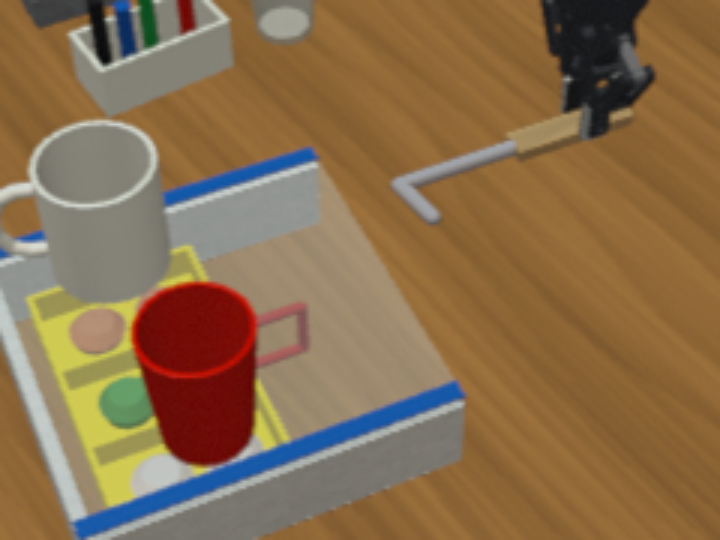

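Call:
apply_moves(moves=[1, 0, 0, -1.5, 0, 0, 0.005, 1, 0, 0, -3, 0, 0, 0.005, 1, 0, 0, -3.6, 0, 0, 0.005, 1, 0, 0, -3.6, 0, 0, 0.005, 1, 1.5, -0.28, -3.6, 0, 0, 0.005, 1, 3, -0.57, -3.6, 0, 0, 0.005, 1, 4, -0.76, -3.6, 0, 0, 0.005, 1, 4, -0.76, -3.6, 0, 0, 0.005])

```text
time_s: 12.98
position: [0.463, -0.0311, 0.0345]
tcp_rot: [-0.001, 0.996, -0.094, 0.001]
force: [0.3, 0.2, -1.0]
gripper_width: 0.0218
```

```bash
python3 - <<'E'
from st import *
o=st(); print('tcp riser',ri(o['position']))
s2=snapshot('scene'); cv2.imwrite('pics/s9.png',cv2.resize(s2['img'][160:340,200:440],None,fx=3,fy=3))
E
```

```text
12.98 pos [ 0.463  -0.0311  0.0345] yyaw -100.8 z [ 0.001  0.001 -1.   ] F [ 0.3  0.2 -1. ] w 0.0218 j [-0.16  0.47  0.2   2.16 -0.18  0.53 -1.59]
tcp riser [-0.1543 -0.0657]
```

View pics/s9.png

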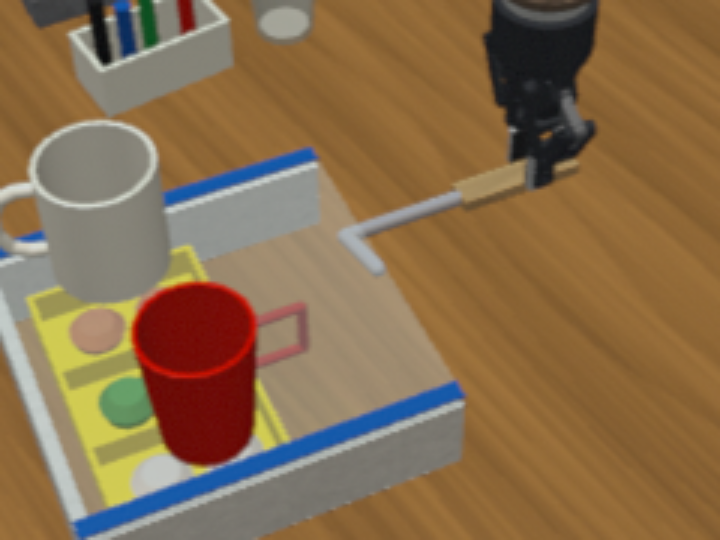

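Call:
apply_moves(moves=[1, 1.5, -0.29, -0.2, 0, 0, 0, 1, 3, -0.57, -0.2, 0, 0, 0, 1, 4.5, -0.86, -0.2, 0, 0, 0, 1, 6, -1.14, -0.2, 0, 0, 0, 1, 7.5, -1.43, -0.2, 0, 0, 0, 1, 8.5, -1.62, -0.2, 0, 0, 0, 1, 8.5, -1.62, -0.2, 0, 0, 0])

```text
time_s: 13.62
position: [0.5475, -0.0473, 0.0324]
tcp_rot: [-0.001, 0.996, -0.094, 0.0]
force: [0.5, -0.7, -1.3]
gripper_width: 0.0215
```

```bash
python3 - <<'E'
from st import *
o=st(); print('tcp riser',ri(o['position']))
s2=snapshot('scene'); cv2.imwrite('pics/s10.png',cv2.resize(s2['img'][200:320,230:390],None,fx=5,fy=5,interpolation=cv2.INTER_CUBIC))
s=snapshot('top'); cv2.imwrite('pics/t10.png',cv2.resize(s['img'][150:270,260:420],None,fx=5,fy=5,interpolation=cv2.INTER_CUBIC))
E
```

```text
13.62 pos [ 0.5475 -0.0473  0.0324] yyaw -100.81 z [ 0.001  0.001 -1.   ] F [ 0.5 -0.7 -1.3] w 0.0215 j [-0.12  0.58  0.2   1.95 -0.18  0.63 -1.56]
tcp riser [-0.0682 -0.0659]
```

View pics/s10.png

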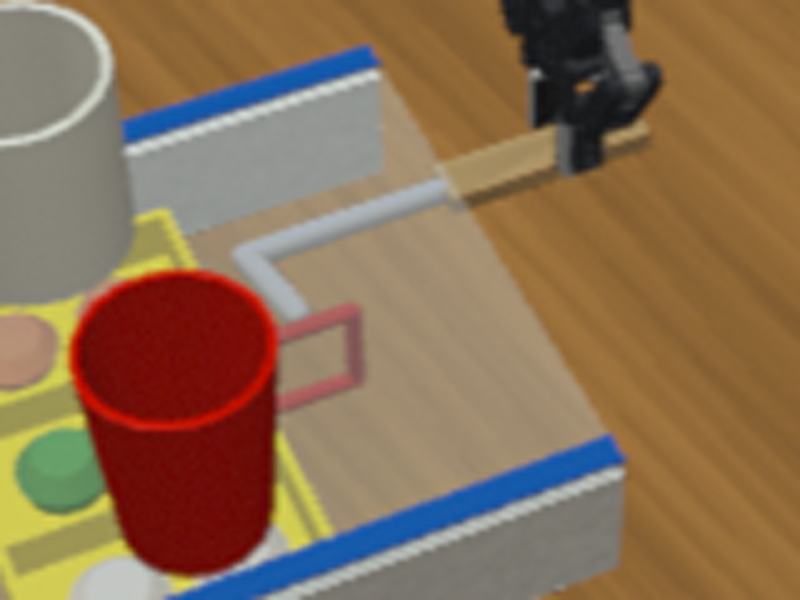

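View pics/t10.png

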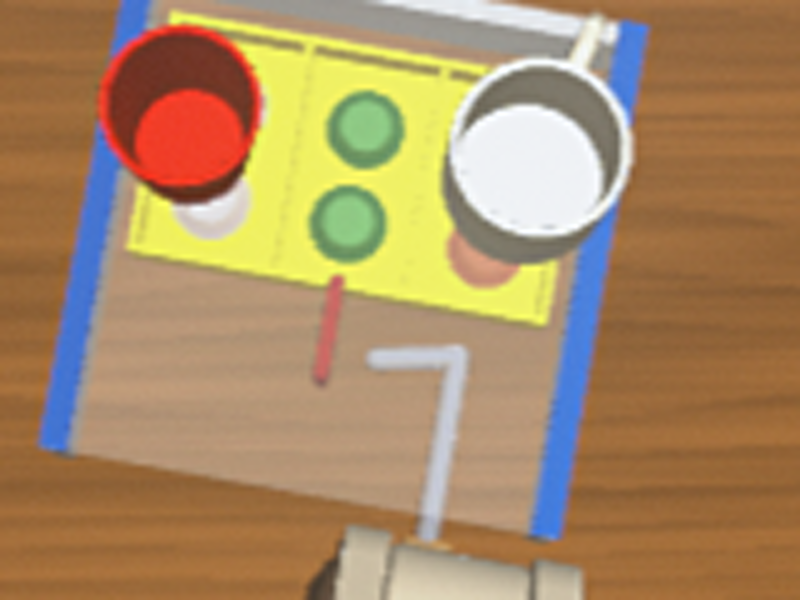

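Call:
apply_moves(moves=[1, 0.5, -0.1, 0, 0, 0, 0, 1, 0.5, -0.1, 0, 0, 0, 0, 1, 0.7, 0.9, 0, 0, 0, 0, 1, 0.9, 1.9, 0, 0, 0, 0, 1, 1.05, 2.8, 0, 0, 0, 0, 1, 1.05, 2.8, 0, 0, 0, 0])

```text
time_s: 14.22
position: [0.5555, -0.0146, 0.0318]
tcp_rot: [-0.002, 0.996, -0.092, -0.002]
force: [-0.1, 0.6, -1.7]
gripper_width: 0.0217
```

```bash
python3 - <<'E'
from st import *
o=st(); print('tcp riser',ri(o['position']))
s2=snapshot('scene'); cv2.imwrite('pics/s11.png',cv2.resize(s2['img'][200:320,230:390],None,fx=5,fy=5,interpolation=cv2.INTER_CUBIC))
s=snapshot('top'); cv2.imwrite('pics/t11.png',cv2.resize(s['img'][150:270,260:420],None,fx=5,fy=5,interpolation=cv2.INTER_CUBIC))
E
```

```text
14.22 pos [ 0.5555 -0.0146  0.0318] yyaw -100.55 z [-0.003  0.004 -1.   ] F [-0.1  0.6 -1.7] w 0.0217 j [-0.17  0.59  0.2   1.93 -0.19  0.64 -1.62]
tcp riser [-0.0664 -0.0322]
```

View pics/s11.png

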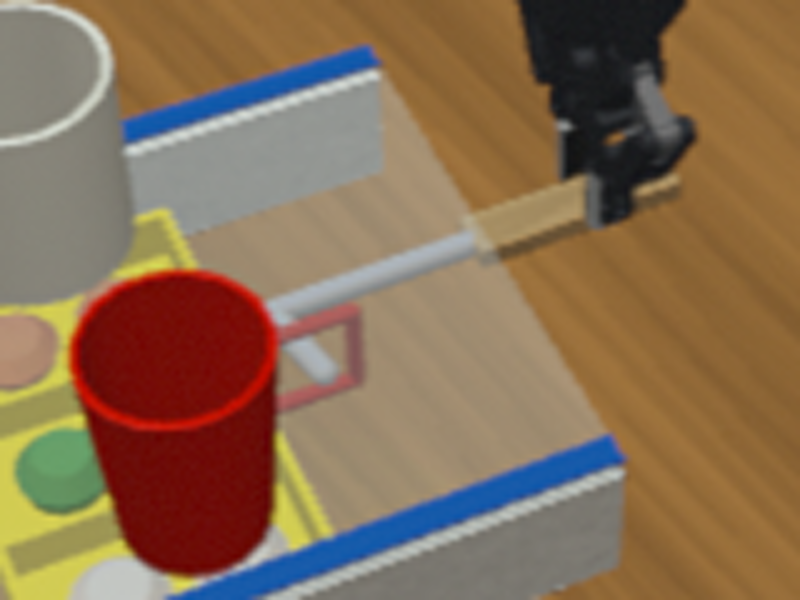

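View pics/t11.png

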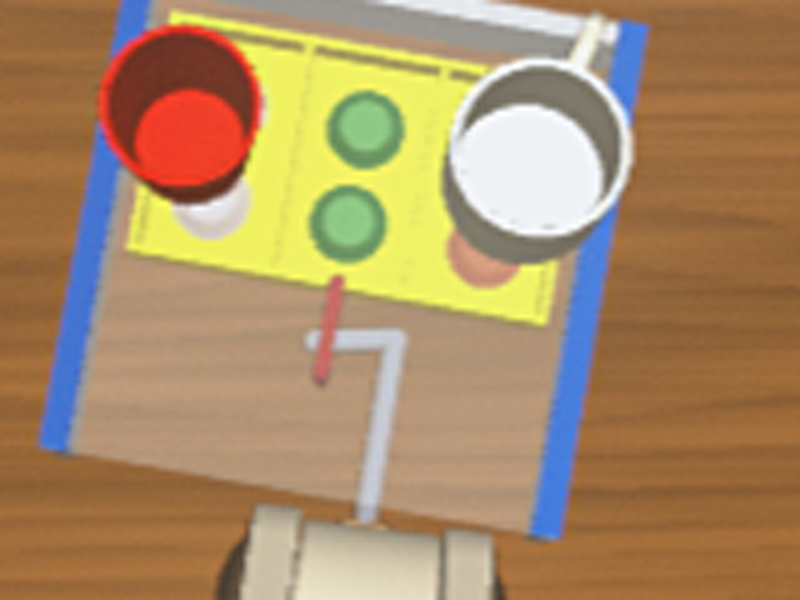

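Call:
apply_moves(moves=[1, 0.1, 0.6, 0, 0, 0, 0, 1, 0.22, 1.2, 0, 0, 0, 0, 1, 0.22, 1.2, 0, 0, 0, 0, 1, -0.76, 1.39, 0, 0, 0, 0, 1, -1.75, 1.58, 0, 0, 0, 0, 1, -2.7, 1.76, 0, 0, 0, 0, 1, -3.7, 1.95, 0, 0, 0, 0, 1, -3.7, 1.95, 0, 0, 0, 0])

```text
time_s: 14.98
position: [0.5146, 0.0025, 0.0315]
tcp_rot: [-0.001, 0.996, -0.093, -0.003]
force: [-0.4, 0.2, -1.4]
gripper_width: 0.0218
```

```bash
python3 - <<'E'
from st import *
o=st(); print('tcp riser',ri(o['position']))
s=snapshot('top'); cv2.imwrite('pics/t12.png',cv2.resize(s['img'][150:270,260:420],None,fx=5,fy=5,interpolation=cv2.INTER_CUBIC))
E
```

```text
14.98 pos [0.5146 0.0025 0.0315] yyaw -100.65 z [-0.007  0.002 -1.   ] F [-0.4  0.2 -1.4] w 0.0218 j [-0.22  0.54  0.2   2.03 -0.18  0.6  -1.65]
tcp riser [-0.1098 -0.0231]
```

View pics/t12.png

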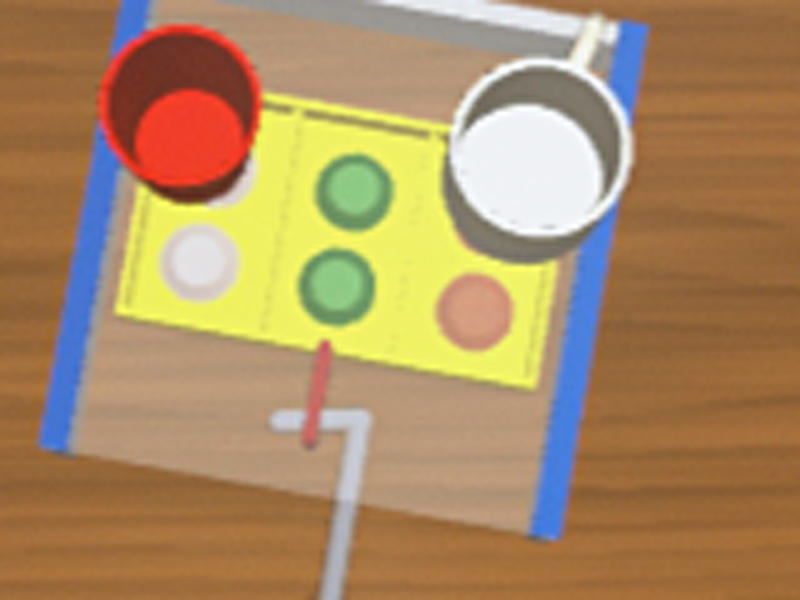

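Call:
apply_moves(moves=[1, -0.8, 0.15, 0, 0, 0, 0, 1, -1.8, 0.34, 0, 0, 0, 0, 1, -2.8, 0.53, 0, 0, 0, 0, 1, -3.8, 0.72, 0, 0, 0, 0, 1, -4.6, 0.87, 0, 0, 0, 0, 1, -5.2, 0.99, 0, 0, 0, 0, 1, -5.5, 1.05, 0, 0, 0, 0, 1, -5.5, 1.05, 0, 0, 0, 0])

```text
time_s: 15.7
position: [0.4601, 0.0128, 0.0317]
tcp_rot: [-0.001, 0.996, -0.093, -0.003]
force: [0.9, -0.3, -1.3]
gripper_width: 0.0218
```

```bash
python3 - <<'E'
from st import *
o=st(); print('tcp riser',ri(o['position']))
s=snapshot('top'); cv2.imwrite('pics/t13.png',cv2.resize(s['img'][170:290,260:420],None,fx=5,fy=5,interpolation=cv2.INTER_CUBIC))
E
```

```text
15.7 pos [0.4601 0.0128 0.0317] yyaw -100.66 z [-0.006  0.002 -1.   ] F [ 0.9 -0.3 -1.3] w 0.0218 j [-0.25  0.47  0.2   2.16 -0.18  0.53 -1.68]
tcp riser [-0.1653 -0.0232]
```

View pics/t13.png

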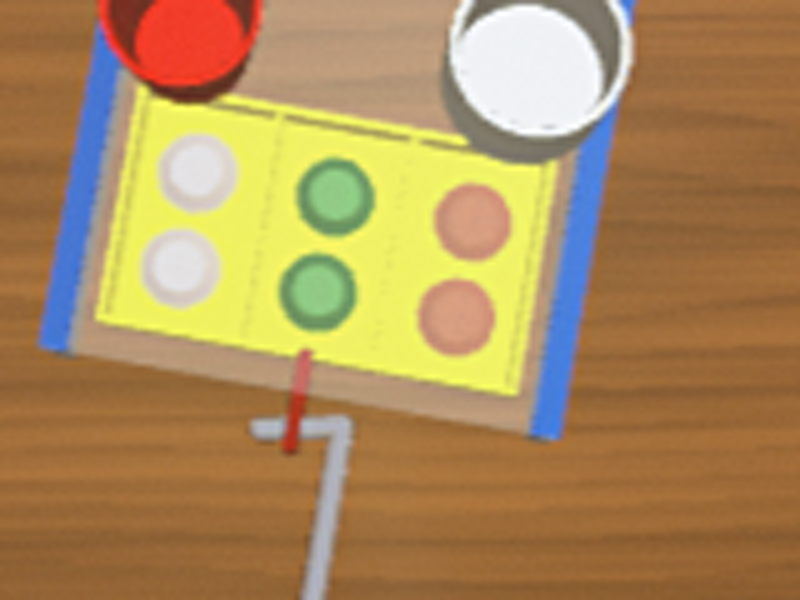

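Call:
apply_moves(moves=[1, -0.3, 0.06, 0, 0, 0, 0, 1, -0.6, 0.12, 0, 0, 0, 0, 1, -0.6, 0.12, 0, 0, 0, 0])

```text
time_s: 16.0
position: [0.4596, 0.0136, 0.033]
tcp_rot: [-0.001, 0.996, -0.093, 0.002]
force: [10.3, -0.5, -2.1]
gripper_width: 0.0217
```

```bash
python3 - <<'E'
from st import *
o=st(); print('tcp riser',ri(o['position']))
s=snapshot('top'); print('earlier loop front', ri(onz(s,(260+291/5-.4,170+452/5-.4),.05)))
cv2.imwrite('pics/t14.png',cv2.resize(s['img'][170:290,260:420],None,fx=5,fy=5,interpolation=cv2.INTER_CUBIC))
E
```

```text
16.0 pos [0.4596 0.0136 0.033 ] yyaw -100.72 z [ 0.004  0.002 -1.   ] F [10.3 -0.5 -2.1] w 0.0217 j [-0.25  0.46  0.2   2.17 -0.18  0.52 -1.68]
tcp riser [-0.1659 -0.0225]
earlier loop front [-0.0285  0.0002]
```

View pics/t14.png

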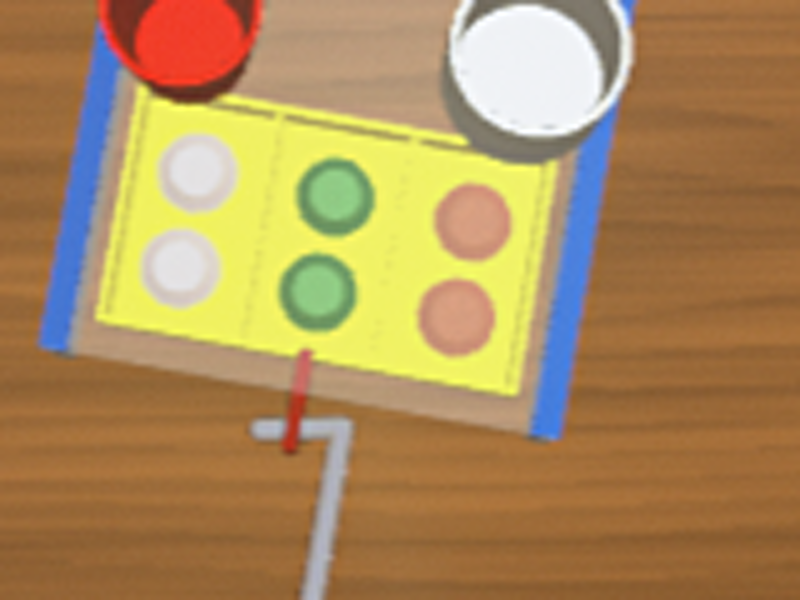

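Call:
apply_moves(moves=[1, 0.5, -0.1, 0, 0, 0, 0, 1, 0.85, -0.17, 0, 0, 0, 0, 1, 0.85, -0.17, 0, 0, 0, 0, 1, 0.85, -0.17, 0, 0, 0, 0])

```text
time_s: 16.38
position: [0.467, 0.0117, 0.0324]
tcp_rot: [-0.001, 0.996, -0.093, 0.0]
force: [-0.3, 0.2, -0.9]
gripper_width: 0.0217
```

```bash
python3 - <<'E'
from st import *
o=st(); print('tcp riser',ri(o['position']))
s=snapshot('top')
cv2.imwrite('pics/t15.png',cv2.resize(s['img'][170:290,260:420],None,fx=5,fy=5,interpolation=cv2.INTER_CUBIC))
E
```

```text
16.38 pos [0.467  0.0117 0.0324] yyaw -100.73 z [ 0.001  0.002 -1.   ] F [-0.3  0.2 -0.9] w 0.0217 j [-0.25  0.48  0.2   2.15 -0.18  0.53 -1.67]
tcp riser [-0.1583 -0.0229]
```

View pics/t15.png

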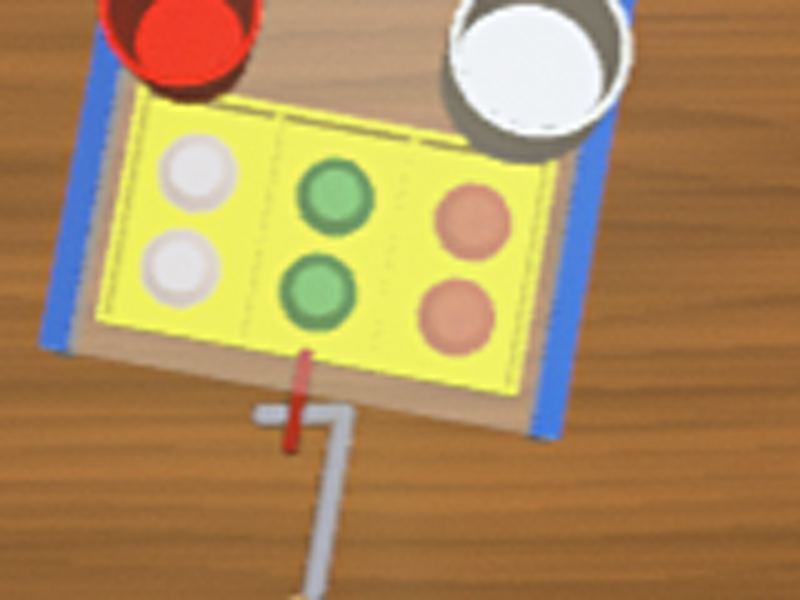

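Call:
apply_moves(moves=[1, 0.5, -0.1, 0, 0, 0, 0, 1, 0.5, -0.1, 0, 0, 0, 0, 1, 0.3, -1.1, 0, 0, 0, 0, 1, 0.12, -2.1, 0, 0, 0, 0, 1, -0.08, -3.1, 0, 0, 0, 0, 1, -0.26, -4.1, 0, 0, 0, 0, 1, -0.45, -5.1, 0, 0, 0, 0, 1, -0.6, -6, 0, 0, 0, 0])

```text
time_s: 17.1
position: [0.4603, -0.05, 0.0324]
tcp_rot: [-0.001, 0.996, -0.094, 0.0]
force: [0.3, -0.2, -1.2]
gripper_width: 0.0217
```

```bash
python3 - <<'E'
from st import *
o=st(); print('tcp riser',ri(o['position']))
s=snapshot('top')
cv2.imwrite('pics/t16.png',cv2.resize(s['img'][170:290,260:420],None,fx=5,fy=5,interpolation=cv2.INTER_CUBIC))
E
```

```text
17.1 pos [ 0.4603 -0.05    0.0324] yyaw -100.8 z [ 0.     0.001 -1.   ] F [ 0.3 -0.2 -1.2] w 0.0217 j [-0.12  0.47  0.2   2.16 -0.18  0.53 -1.54]
tcp riser [-0.1534 -0.0848]
```

View pics/t16.png

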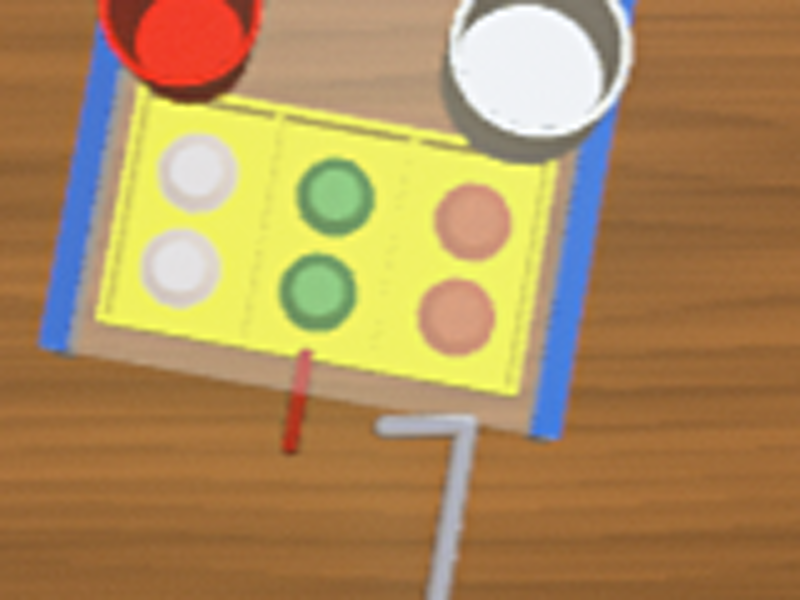

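Call:
apply_moves(moves=[1, -1.5, -1, 0, 0, 0, 0, 1, -3, -2.5, 0, 0, 0, 0, 1, -4.5, -4, 0, 0, 0, 0, 1, -5.5, -5, 0, 0, 0, 0, 1, -5.5, -5, -1, 0, 0, 0, 1, -5.5, -5, -2, 0, 0, 0, 1, -5.5, -5, -2.4, 0, 0, 0, 1, -5.5, -5, -2.4, 0, 0, 0])

```text
time_s: 17.82
position: [0.4049, -0.101, 0.0072]
tcp_rot: [-0.0, 0.996, -0.095, -0.001]
force: [-0.5, -0.6, -1.3]
gripper_width: 0.0217
```

```bash
python3 st.py
```

```text
17.82 pos [ 0.4049 -0.101   0.0072] yyaw -100.85 z [-0.001  0.001 -1.   ] F [-0.5 -0.6 -1.3] w 0.0217 j [ 0.03  0.47  0.18  2.27 -0.2   0.42 -1.39]
```

Call:
apply_moves(moves=[1, 0, 0, -0.15, 0, 0, 0, 1, 0, 0, -0.15, 0, 0, 0, 0.6, 0, 0, -0.1, 0, 0, 0, 0.3, 0, 0, 0, 0, 0, 0, 0.3, 0, 0, 0, 0, 0, 0, 0.3, 0, 0, 0, 0, 0, 0, 0.3, 0, 0, 2, 0, 0, 0, 0.3, 0, 0, 5, 0, 0, 0])

```text
time_s: 18.48
position: [0.4026, -0.1006, 0.0558]
tcp_rot: [-0.0, 0.996, -0.094, -0.004]
force: [0.6, -0.2, 0.7]
gripper_width: 0.0597
```

Call:
apply_moves(moves=[0.3, 0, 0, 3, 0, 0, 0, 0.3, 0, 0, 6, 0, 0, 0, 0.3, 0, 0, 9, 0, 0, 0, 0.3, -1, -3, 12, 0, 0, 0, 0.3, -1, -6, 12, 0, 0, 0, 0.3, -1, -6, 12, 0, 0, 0, 0.3, -1, -6, 12, 0, 0, 0])

```text
time_s: 19.07
position: [0.3928, -0.162, 0.1766]
tcp_rot: [-0.0, 0.995, -0.096, -0.003]
force: [-0.0, -0.8, -0.7]
gripper_width: 0.0595
```

```bash
python3 - <<'E'
from st import *
o=st()
s=snapshot('top'); cv2.imwrite('pics/t17.png',s['img'])
s=snapshot('scene'); cv2.imwrite('pics/s17.png',s['img'])
E
```

```text
19.07 pos [ 0.3928 -0.162   0.1766] yyaw -101.04 z [-0.005  0.001 -1.   ] F [-0.  -0.8 -0.7] w 0.0595 j [ 0.02  0.15  0.33  2.16 -0.06  0.85 -1.37]
```

View pics/t17.png

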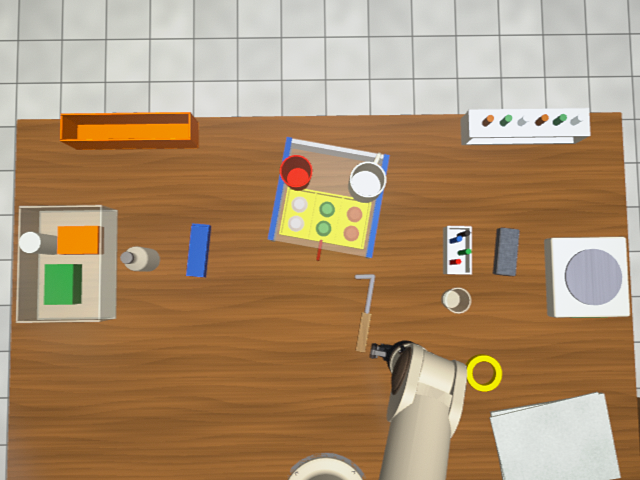

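View pics/s17.png

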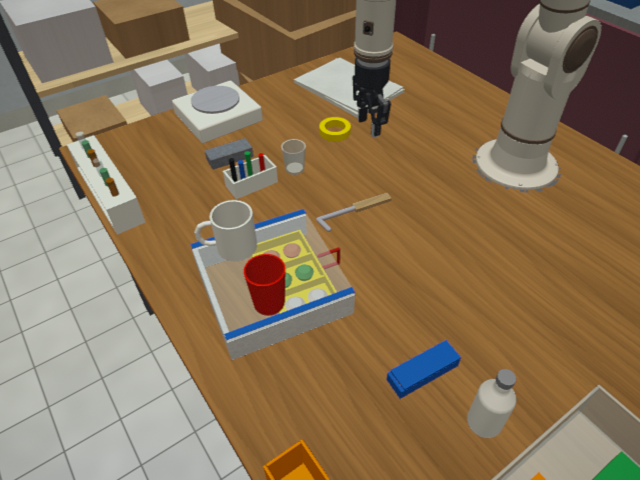

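```bash
python3 - <<'E'
from st import *
s=snapshot('top')
a=onz(s,(365,276.5),.006);l=onz(s,(320,250),.05);print(a,l,np.linalg.norm((a-l)[:2]),'front',ri(onz(s,(318.2,260.4),.05)))
print(r.finish_job())
E
```

```text
[ 0.556136  -0.1103629  0.006    ] [0.62374739 0.00431878 0.05      ] 0.1331284620568308 front [-0.0293 -0.001 ]
the job is handed in; nothing more can be done
None
```

I drew the rod out of the sleeve by its stub, laid it down and took it again by the handle. I then turned it round, hooked the loop from the right and pulled the tray out to its stop. After that I unhooked the rod and laid it on the table, and handed the job in at about 19 s. No verdict is reported.

**Last checks**
- **Tray:** at the end of the pull it stopped moving and the force rose to about 10 N. The loop's front edge measures about 29 mm in front of the ledge edge, so the loop's centre is close to x = −1 mm against the stop at −2 mm.
- **Rod:** in the last pictures it appears to lie flat on the table, with the middle of its hook arm about 133 mm from the loop. I did not measure its height directly.
- **Gripper:** it was open, about 177 mm up and touching nothing. The fingers did not come near the tray.
- **Loose things:** the cups, jug, bottle and eraser look unmoved in the pictures from both cameras.

**What went wrong or disagreed**
- The first close on the stub shut just above the bar, so I opened, moved lower and closed again.
- The finger opening read 2 to 3 mm under the true widths of the bar and the handle, but nothing slipped.
- The top and wrist cameras disagreed by about 5 mm on where the stub was.

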